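# Clear the jammed spool hopper and load the wire dispenser

### The job

The spool hopper is jammed: a brown tape roll too big for its outlet is lodged across it. Swing the yellow gate wide open, about a right angle or more, and leave it open; nudge the roll back along the bench nearly to the hopper's rear wall, then slide the copper spool out through the outlet without lifting it over the fence, stand it upright on the bench wholly outside the outlet and let go of it. Then take it again and lay it on its side on the two rods of the grey cradle; the roll and the black spool stay down in the hopper, the roll back near the rear wall, and the bottles and the mug are left alone.

Things in the scene. Friction and masses are not known exactly. Their poses are not given: they have to be found in the camera images.
- hopper: Fixed blue floorless fence, walls 6 mm thick, 26 mm high. Origin on the bench, mid-width at the inner end of its outlet; x points into it, its outlet faces the robot's right (-y), y toward the robot, z up. Outlet: straight passage 76 mm wide, x = -22 to 0 mm. Wall centre lines: cheeks slant from (0, +-41) to (50, +-128) mm, sides at y = +-128, rear at x = 192.
- gate (a joint): Hinge of the yellow gate that closes the outlet: 0 shut, grows as it swings out of the outlet and to the hopper's -y side (anticlockwise from above), stop at 2.5 rad; stiff enough to stay where it is left (friction 0.03 N m). Plate 80 mm long, 6 mm thick, top at 29 mm height.
- gate_hinge (a point): On the bench under the gate's vertical hinge axis, at x = -30, y = -47 mm in the hopper's frame.
- gate_post (a point): Middle of the black grip (15 mm diameter, 52 to 78 mm above the bench) on the upright post near the gate's free end, 65 mm above the bench and 78 mm from the hinge axis. Meant to be pinched from above.
- tape_roll: Brown tape roll lying flat, 96 mm outer diameter, bore about 50 mm, 40 mm high, about 0.15 kg, loose on the bench. Origin at the centre of its underside, z up. Starts lodged behind the outlet, about 40 mm inside the hopper's origin. With its centre over 120 mm inside (hopper x), a spool can pass in front of it.
- copper_spool: Wire spool with copper wire and pale flanges, a solid cylinder 62 mm in diameter and 50 mm high, about 0.2 kg, loose, standing at start in one front corner of the hopper (nearer to or farther from the robot), almost touching the roll. Origin at the centre of its lower end face, z along its axis.
- copper_mid (a point): Centre of the copper spool, halfway along its axis (25 mm above its origin).
- black_spool: The same spool with black wire, loose, standing in the other front corner of the hopper. Stays in the hopper.
- cradle: Fixed grey cradle, 80 x 90 mm, base 6 mm thick. Origin centre of underside, z up. Two steel rods, 16 mm diameter, along its y at x = +-20 mm, axes 14 mm above the bench; end plates 30 mm high, 70 mm wide at y = +-36 mm (67 mm clear between). A spool lies on the rods, axis along the cradle's y, either end first, its axis then 48 mm above the bench.
- cleaner: Blue cleaner bottle, 60 mm diameter, 161 mm tall, loose bystander at the right. Origin under its centre.
- glue: White glue bottle with red cap, 44 mm diameter, 135 mm tall, loose bystander at the right, near the robot. Origin under its centre.
- mug: White mug, 72 x 95 mm, 91 mm tall, loose bystander at the far left. Origin under its centre.
Mind the look-alikes: they are no part of the job. Leave any red look-alike of the copper_spool alone.

How it is judged (in metres and radians):
On the way, in this order (a step that is already met when the one before it is completed fails the run):
1. the gate is swung open, past 1.4 rad (value of joint gate above 1.4 rad), for 0.2 s.
2. the tape roll is back, its centre more than 120 mm inside the outlet, flat, with both spools still in the hopper (x of tape_roll in the frame of hopper between 0.12 and 0.2 m and y of tape_roll in the frame of hopper between -0.12 and 0.12 m and angle between each of tape_roll, copper_spool, black_spool's own z axis and vertical below 0.15 rad and height (world z) of each of tape_roll, copper_spool, black_spool below 0.01 m and x of copper_spool in the frame of hopper between 0.03 and 0.2 m and y of copper_spool in the frame of hopper between -0.12 and 0.12 m and x of black_spool in the frame of hopper between 0.03 and 0.2 m and y of black_spool in the frame of hopper between -0.12 and 0.12 m), for 0.2 s.
3. the copper spool stands upright on the bench in front of the hopper, its centre more than 60 mm before the outlet's inner end, let go and at rest (x of copper_spool in the frame of hopper below -0.06 m and angle between copper_spool's own z axis and vertical below 0.12 rad and height (world z) of copper_spool below 0.006 m and contact force between copper_spool and the fingers below 0.1 N and linear speed of copper_spool below 0.02 m/s), for 0.3 s.
At the end, for the whole second after the job is handed in: Copper spool at rest on both cradle rods (centre within 12 mm across, 14 mm along, 42-53 mm high, axis within 0.2 rad); roll flat in the hopper, centre over 115 mm inside the outlet; black spool upright in the hopper; gate open over 1.3 rad (x of copper_mid in the frame of cradle between -0.012 and 0.012 m and y of copper_mid in the frame of cradle between -0.014 and 0.014 m and height (world z) of copper_mid between 0.042 and 0.053 m and angle between the z axis of copper_spool and the y axis of cradle, either way round below 0.2 rad and linear speed of copper_spool below 0.02 m/s and angular speed of copper_spool below 0.3 rad/s and x of tape_roll in the frame of hopper between 0.115 and 0.2 m and y of tape_roll in the frame of hopper between -0.12 and 0.12 m and angle between each of tape_roll, black_spool's own z axis and vertical below 0.15 rad and height (world z) of each of tape_roll, black_spool below 0.01 m and x of black_spool in the frame of hopper between 0.03 and 0.2 m and y of black_spool in the frame of hopper between -0.12 and 0.12 m and value of joint gate above 1.3 rad); the robot touches nothing.
It fails at once if the tape roll is lifted (height (world z) of tape_roll above 0.02 m).
It fails at once if the copper spool is lifted over the fence instead of slid through the outlet (height (world z) of copper_spool above 0.018 m and x of copper_spool in the frame of hopper between 0.03 and 0.25 m and y of copper_spool in the frame of hopper between -0.14 and 0.14 m).
It fails at once if the black spool is taken out or lifted (height (world z) of black_spool above 0.018 m or x of black_spool in the frame of hopper below 0 m).
It fails at once if a bottle or the mug is knocked away or over (distance of any of cleaner, glue, mug from where it was at the start of the episode above 0.03 m or angle between any of cleaner, glue, mug's own z axis and vertical above 0.4 rad).
It also fails if it takes over 67 s, if anything falls off the work surface, if the arm or the gripper's body presses on something with over 40 N, if the wrist force passes 120 N, or if a joint passes its speed limit or range.

### The arm

A 6-joint arm with a two-finger parallel gripper is mounted at the origin on the work surface; the furniture and walls round the work are solid. World frame = base frame: x ahead of the robot, y to its left, z up, the work surface at z = 0. Lengths are in m, angles in degrees, forces in N, time in s.
With the tool pointing down it reaches from about 0.4 to 0.825 m from the base axis. Payload 7 kg.
Tool frame: the origin (TCP) lies at the centre of the arm's flange, where the gripper is bolted on; the fingertips stand 178 mm ahead of it and the grasp point (between the pads) lies 159 mm ahead of it (tip_reach is the distance from the TCP to the fingertips, in m); z points along the fingers, y is the line along which they close (so a half turn about z gives the same grasp; the last joint's range is limited). The gripper opens to 88 mm and grips with 3 to 60 N. Pads are 19 mm wide; open, the fingers measure 130 mm over their backs; the gripper's body (78 mm by 193 mm) begins 47 mm behind the grasp point.
Start: joints at [86.923, 20.546, 0.682, 0, -70.136, -16.507], TCP at [0.226, 0.636, 0.405] pointing down, gripper open.
Joint ranges: [-176.03, 176.03], [-82.01, 121.73], [-58.28, 71.71], [-173.87, 95.51], [-174.79, -0.11], [-173.66, 173.66]. Speed limits (degrees/s): [136.94, 136.94, 172.46, 180, 180, 180].

### API

Orientations are given as [roll, pitch, yaw] about the fixed x, y, z axes, in that order (R = Rz(yaw) Ry(pitch) Rx(roll)).
In Python, from plant import * gives the robot as it stands.
- The arm moves only by the shell command python3 -m handwheel 'ROWS'. ROWS is JSON, a list of rows, each a list of 7 numbers: the opening, from -1 (shut) to 1 (fully open), then the shift along the tool's x, y, z as a fraction of full scale, then the turn, a rotation vector about the tool's x, y, z as a fraction of full scale. A call has 1 to 5 rows; each row shifts and turns the commanded pose from where the row before left it, along the tool's axes as they then stand; what a row does not reach is not made up. Full scale, the value 1, is 0.025 m for a shift and 6 degrees for a turn. A row lasts 1/8 s, in which the tool goes at most 62.5 mm and 10.7 degrees, less where a joint would pass 70% of its speed; a pose out of reach is approached as far as the arm can. A call with a number of a shift or a turn outside -1 to 1 is refused whole. A call with a gripper value outside its range is refused whole. The fingers move at their own pace and stop on an object; the grip force is fixed at half the most. Time passes only in rows, so rows that do not move let the fingers close. It gives the time, the measured TCP pose, the force, the opening and the grip force at its end, in the units of the state.
- get_obs(): the state, without advancing time (a new reading comes with each control period).
- snapshot(name): name is "scene" or "top" or "wrist"; returns a dict with "color" (384x512x3 uint8, red, green, blue), "fx", "fy", "cx", "cy" (pixels), "k1" (the pictures are not rectified: a ray, as slopes to the right and down, at radius r is drawn at 1 + k1 r^2 times it, then the intrinsics apply), "R" (3x3) and "t" (3): a world point X has camera coordinates R X + t; the wrist camera has in their place "tool_from_camera" (4x4, takes a point from camera to tool coordinates, whose origin is the TCP and whose axes are the flange's). Camera axes: x right, y down, z forward; pixel columns grow to the right and rows downward; lengths in m; the calibration is good to about 2 mm. A picture is of the moment at which its call begins: read the wrist's pose just before it. There is no depth.
- close_job(): hands the job in; it is judged then, once.
The state is a dict: "clock": time; "joint_pos": joint angles; "qvel": joint speeds; "tau": joint torques, N m; "tool_pos": TCP position; "orientation": TCP orientation; "force": force on the tool from outside, world axes, zero at the start; "moment": the same for the moment, N m; "opening": finger opening in m; "gripper_force": force on a finger pad.
Only numpy, scipy, OpenCV 4.12 (cv2) and the standard library are available. Lean on these libraries where they do the work, as an engineer would, in place of code of your own. Each camera call takes 0.05 s, during which the arm holds its last target. There are 200 camera calls.

## Working session

There is one attempt and no reset: what is moved stays moved. The work goes in short steps, Python scripts to look and compute and a shell command to move; the robot and the scene stay as the last step left them, time stands still between calls to the robot, and variables do not carry over. Pictures are saved under pics/ and viewed, at most 12 in all, crops included, and the job is handed in when it is done.

```bash
mkdir -p pics; ls; cat > h.py <<'E'
from plant import *
import numpy as np, cv2
from scipy.spatial.transform import Rotation as Ro
def pose(o=None):
    o=o or get_obs(); T=np.eye(4); T[:3,:3]=Ro.from_euler('xyz',o['orientation'],degrees=True).as_matrix(); T[:3,3]=o['tool_pos']; return T
def snap(name):
    T=pose(); s=snapshot(name)
    if name=='wrist':
        C=T@np.array(s['tool_from_camera']); s['Rwc']=C[:3,:3]; s['c']=C[:3,3]
    else:
        R=np.array(s['R']); s['Rwc']=R.T; s['c']=-R.T@np.array(s['t'])
    return s
def rays(s,px):
    K=np.array([[s['fx'],0,s['cx']],[0,s['fy'],s['cy']],[0,0,1.]])
    n=cv2.undistortPoints(np.array(px,float).reshape(-1,1,2),K,np.array([s['k1'],0,0,0.]))[:,0]
    return np.c_[n,np.ones(len(n))]@s['Rwc'].T
def onz(s,px,z):
    d=rays(s,px); return s['c']+d*((z-s['c'][2])/d[:,2])[:,None]
def proj(s,X):
    K=np.array([[s['fx'],0,s['cx']],[0,s['fy'],s['cy']],[0,0,1.]]); R=s['Rwc'].T
    return cv2.projectPoints(np.array(X,float).reshape(-1,1,3),cv2.Rodrigues(R)[0],-R@s['c'],K,np.array([s['k1'],0,0,0.]))[0][:,0]
def tri(s1,p1,s2,p2):
    d1=rays(s1,[p1])[0];d2=rays(s2,[p2])[0]
    k=np.linalg.lstsq(np.c_[d1,-d2],s2['c']-s1['c'],rcond=None)[0]
    a=s1['c']+k[0]*d1;b=s2['c']+k[1]*d2; return (a+b)/2,np.linalg.norm(a-b)
def save(s,n): cv2.imwrite('pics/'+n,cv2.cvtColor(s['color'],cv2.COLOR_RGB2BGR))
E
python3 - <<'E'
from h import *
import pickle
o=get_obs();print(o)
S={}
for n in('scene','top','wrist'):
    S[n]=snap(n);print(n,S[n]['c'],S[n]['Rwc'][:,2],S[n]['k1'],S[n]['fx'])
pickle.dump(S,open('S0.pkl','wb'))
a=np.hstack([S['top']['color'],S['scene']['color']])
save(S['top'],'top0.png');save(S['scene'],'scene0.png')
E
```

```text
pics
{'clock': 0.0, 'joint_pos': array([ 8.69231763e+01,  2.05895627e+01,  6.34348556e-01, -2.03926079e-02,
       -7.01354765e+01, -1.65067423e+01]), 'qvel': array([ 0.0374697 ,  0.06320326,  0.01515244, -0.01169838, -0.07985419,
       -0.00097904]), 'tau': array([ 1.22572428e-04, -5.82719564e+01,  2.93043441e+01,  6.99671432e+00,
        6.76073789e-03, -1.74824168e-04]), 'tool_pos': array([0.22618384, 0.63576697, 0.4037471 ]), 'orientation': array([ 1.79907600e+02, -7.38983000e-03, -1.95905046e+01]), 'force': array([ 0.48490655,  0.05242951, -0.6736106 ]), 'moment': array([-4.88305684e-03, -5.85667689e-07,  2.49571178e-03]), 'gripper_force': 0.0, 'opening': 0.08766712407645055}
scene [-1.02516587  0.7723519   0.86992825] [ 0.81471545 -0.39117378 -0.42804418] -0.010424220148477208 492.6047787961129
top [0.29905646 0.02075523 1.50536645] [ 0.12066471  0.01293483 -0.99260905] -0.04210974020407919 487.77821698075104
wrist [0.29202451 0.61305925 0.38417204] [-0.24357231  0.08411599 -0.96622825] 0.00606296541590075 331.56916333752105
```

View pics/top0.png

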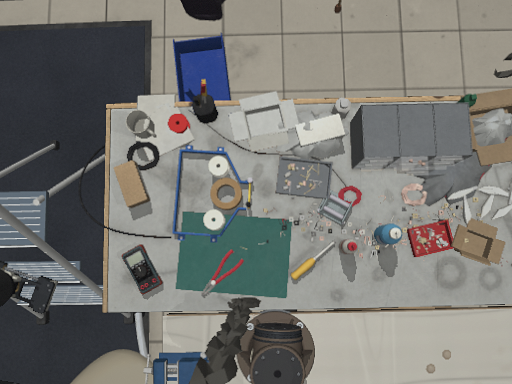

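View pics/scene0.png

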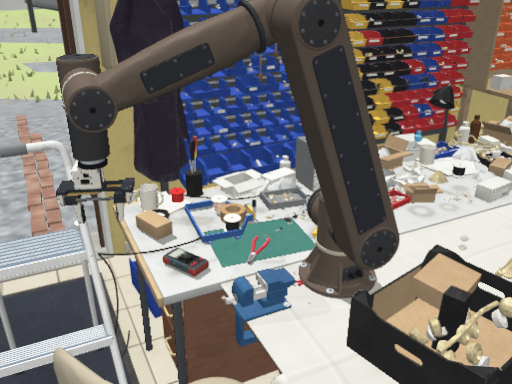

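The top view shows the hopper (175–250, 148–238), its outlet on the right with the yellow gate at (250,195), and the roll at (227,194). The two spools are at (218,165) and (213,219), the cradle is at (337,208), and there is a red look-alike at (178,123). I'll enlarge to tell the spools apart.

```bash
python3 - <<'E'
from h import *
import pickle
S=pickle.load(open('S0.pkl','rb'))
t=S['top']['color'];s=S['scene']['color']
a=cv2.resize(t[130:260,160:360],(800,520)[:2],interpolation=cv2.INTER_CUBIC)[:, :]
a=cv2.resize(t[140:245,165:365],(571,300),interpolation=cv2.INTER_CUBIC)
b=cv2.resize(s[180:250,170:303],(571,300),interpolation=cv2.INTER_CUBIC)
cv2.imwrite('pics/crop1.png',cv2.cvtColor(np.vstack([a,b]),cv2.COLOR_RGB2BGR))
o=S['top']
def p(z,*px):
    for q in px: print(z,q,onz(o,[q],z)[0].round(3))
p(.05,(218,165),(213,219)); p(.04,(227,194)); p(0,(250,195),(337,208),(390,234),(350,247),(275,355))
E
```

```text
0.05 (218, 165) [0.558 0.162 0.05 ]
0.05 (213, 219) [0.395 0.178 0.05 ]
0.04 (227, 194) [0.47  0.136 0.04 ]
0 (250, 195) [0.47  0.068 0.   ]
0 (337, 208) [ 0.424 -0.2    0.   ]
0 (390, 234) [ 0.34 -0.36  0.  ]
0 (350, 247) [ 0.303 -0.235  0.   ]
0 (275, 355) [-0.014  0.002  0.   ]
```

View pics/crop1.png

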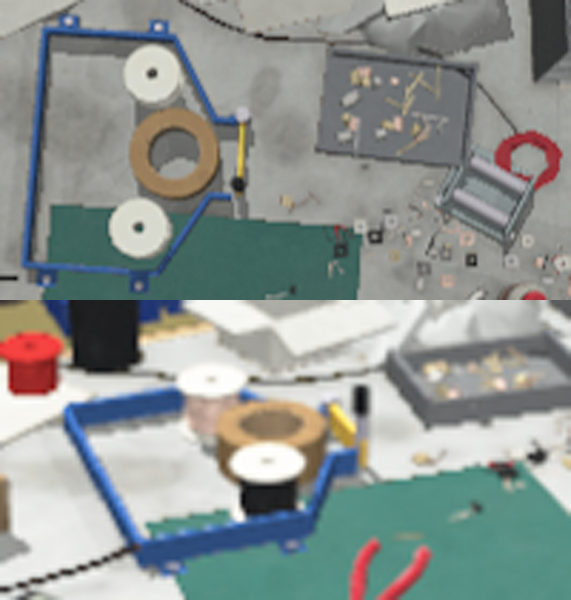

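The copper spool is the far one at top (218,165), with copper wire in the scene crop at (210,410). The near one at (213,219) has black wire, and the red spool at (178,123) is outside the hopper. I'm moving over the hopper for wrist views.

```bash
R='python3 -m handwheel'
$R '[[1,0.98,0.25,0,0,0,0.54],[1,0.98,0.25,0,0,0,0.54],[1,0.98,0.25,0,0,0,0.54],[1,0.98,0.25,0,0,0,0.54],[1,0.98,0.25,0,0,0,0.54]]' >/dev/null
$R '[[1,0.98,0.25,0,0,0,0.54],[1,0.98,0.25,0,0,0,0.54],[1,0.98,0.25,0,0,0,0.54],[1,0.98,0.25,0,0,0,0.54],[1,0.98,0.25,0,0,0,0.54]]'
$R '[[1,0.98,0.25,0,0,0,0.54],[1,0.98,0.25,0,0,0,0.54],[1,0.98,0.25,0,0,0,0.54],[1,0.98,0.25,0,0,0,0.54],[1,0.98,0.25,0,0,0,0.54]]'>/dev/null
$R '[[1,0.98,0.25,0,0,0,0.54],[1,0.98,0.25,0,0,0,0.54],[1,0.98,0.25,0,0,0,0.54],[1,0.98,0.25,0,0,0,0.54],[1,0.98,0.25,0,0,0,0.54]]'>/dev/null
$R '[[1,0.98,0.25,0,0,0,0.54],[1,0.98,0.25,0,0,0,0.54],[1,0.98,0.25,0,0,0,0.54],[0.2,0,0,0,0,0,0],[0.2,0,0,0,0,0,0]]'
python3 - <<'E'
from h import *
import pickle
S=snap('wrist');pickle.dump(S,open('S1.pkl','wb'));save(S,'w1.png');print(S['c'])
E
```

```text
clock: 1.4
tool_pos: [0.3924, 0.4476, 0.4047]
orientation: [-180.0, 0.0, -52.2]
force: [-0.1, -0.2, -0.1]
opening: 0.0879
gripper_force: 0.0
clock: 3.28
tool_pos: [0.4156, 0.1284, 0.4049]
orientation: [-180.0, 0.0, -94.1]
force: [0.3, 0.4, 0.2]
opening: 0.0732
gripper_force: 0.0
[0.41100416 0.05968714 0.38519036]
```

View pics/w1.png

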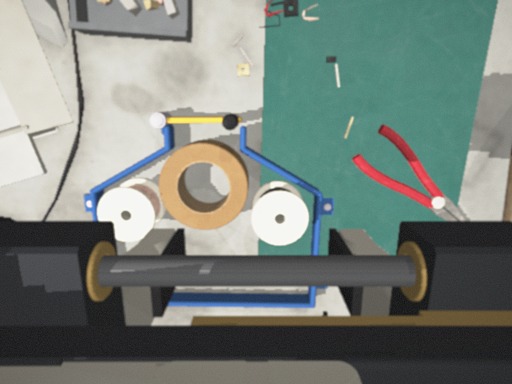

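The wrist view shows the gate grip at (230,121), hinge at (158,120), roll at (204,185), copper spool at (126,213), black spool at (280,217), and the cheek corners at (94,190) and (318,191).

```bash
cat > m.py <<'E'
from h import *
import pickle
W=pickle.load(open('S1.pkl','rb'));T=pickle.load(open('S0.pkl','rb'))['top']
def hsv(s): return cv2.cvtColor(s['color'],cv2.COLOR_RGB2HSV)
def mask(s,lo,hi,roi):
    m=cv2.inRange(hsv(s),lo,hi); z=np.zeros_like(m); x0,y0,x1,y1=roi; z[y0:y1,x0:x1]=m[y0:y1,x0:x1]; return z
def blobs(m,n=3):
    c=cv2.findContours(m,cv2.RETR_EXTERNAL,cv2.CHAIN_APPROX_NONE)[0]
    return sorted(c,key=cv2.contourArea,reverse=True)[:n]
if __name__=='__main__':
    bw=mask(W,(100,120,60),(125,255,255),(60,100,345,222)); bt=mask(T,(100,120,60),(125,255,255),(165,140,260,245))
    for n,s,m in(('w',W,bw),('t',T,bt)):
        ys,xs=np.nonzero(m); P=onz(s,np.c_[xs,ys],.026)[:,:2]; print(n,len(P)); np.save('b'+n,P)
    P=np.load('bt.npy'); r=cv2.minAreaRect(P.astype(np.float32)*1000); print(r, cv2.boxPoints(r).round(0))
    # circles
    for n,s,lo,hi,rois,z in(('roll',W,(8,60,80),(22,200,255),(150,130,260,240),.04),('roll',T,(8,60,80),(22,200,255),(205,170,245,215),.04),
      ('cu',W,(0,0,190),(180,40,255),(90,175,158,226),.05),('cu',T,(0,0,200),(180,40,255),(205,153,230,178),.05),
      ('bk',W,(0,0,190),(180,40,255),(245,175,315,226),.05),('bk',T,(0,0,200),(180,40,255),(200,205,227,233),.05)):
        c=blobs(mask(s,lo,hi,rois),1)[0][:,0]; h=cv2.convexHull(c)[:,0]
        q=onz(s,h,z)[:,:2].astype(np.float32)*1000; e=cv2.fitEllipse(q) ; pc=cv2.fitEllipse(h.astype(np.float32)) 
        print(n,'world',np.round(e[0],1),np.round(e[1],1),'px',np.round(pc[0],1))
    for n,s,roi in(('W',W,(215,105,245,137)),('T',T,(243,197,256,212))):
        c=blobs(mask(s,(0,0,0),(180,255,60),roi),1)[0]; M=cv2.moments(c); print('grip',n,M['m00'],M['m10']/M['m00'],M['m01']/M['m00'],cv2.boundingRect(c))
E
python3 m.py; python3 - <<'E'
from m import *
# wall tops in W: per-part line fits on z=.026
P=np.load('bw.npy')*1000
import sys
c=cv2.cvtColor(W['color'][95:240,60:350],cv2.COLOR_RGB2BGR); t=cv2.cvtColor(T['color'][140:245,165:260],cv2.COLOR_RGB2BGR)
print(P.min(0),P.max(0))
print(onz(W,[(94,190),(318,191),(169,148),(244,149),(169,127),(244,128)],.026).round(4)[:,:2])
E
```

```text
w 1838
t 621
((473.63623046875, 186.85067749023438), (215.91171264648438, 293.50323486328125), 84.86282348632812) [[318.  92.]
 [610.  66.]
 [629. 281.]
 [337. 308.]]
roll world [473.5 138.3] [94.7 99.9] px [203.8 184.6]
roll world [472.8 140.5] [94.7 96.7] px [225.6 193.2]
cu world [547.  150.9] [57.6 83.3] px [134.3 204.3]
cu world [557.3 161.5] [55.8 60.1] px [218.1 165.3]
bk world [398.9 181.3] [67.6 89.9] px [276.2 221.4]
bk world [394.6 178.1] [56.1 57.7] px [213.1 219. ]
grip W 101.5 231.26600985221674 120.7126436781609 (225, 115, 13, 14)
grip T 9.0 248.16666666666666 204.44444444444446 (246, 203, 5, 4)
[332.6970378   72.35843432] [612.10140786 191.86488792]
[[0.5987 0.137 ]
 [0.3493 0.1562]
 [0.5087 0.0966]
 [0.4279 0.1035]
 [0.5055 0.0745]
 [0.4261 0.0813]]
```

```bash
python3 - <<'E'
from m import *
print('grip',tri(W,(231.3,120.7),T,(248.2,204.4)))
print('grip@.078',onz(W,[(230.5,121)],.078))
for n,roi,p in(('cu',(115,203,140,222),(218.1,165.3)),('bk',(270,208,292,228),(213.1,219))):
    c=blobs(mask(W,(0,0,0),(180,255,120),roi),1)[0]; M=cv2.moments(c); q=(M['m10']/M['m00'],M['m01']/M['m00'])
    print(n,q,tri(W,q,T,p))
print('roll',tri(W,(203.8,184.6),T,(225.6,193.2)))
E
```

```text
grip (array([0.44083975, 0.07386426, 0.00106522]), np.float64(0.0004013589944297531))
grip@.078 [[0.43560111 0.0710762  0.078     ]]
cu (125.97916666666666, 213.71875) (array([0.55795246, 0.16113679, 0.04790753]), np.float64(0.0013899688090898532))
bk (279.2845528455284, 217.55284552845526) (array([0.39504979, 0.17893471, 0.04183419]), np.float64(0.00033703380223646843))
roll (array([0.47633998, 0.14197371, 0.01755945]), np.float64(0.0020962372674958956))
```

```bash
R='python3 -m handwheel'
$R '[[-0.1,0.3,-0.2,0.8,0,0,0],[-0.1,0.3,-0.2,0.8,0,0,0],[-0.1,0.3,-0.2,0.8,0,0,0],[-0.1,0.2,-0.2,0.8,0,0,0],[-0.1,0,0,0,0,0,0.1]]'
python3 - <<'E'
from m import *
S=snap('wrist');pickle.dump(S,open('S2.pkl','wb'))
p=proj(S,[[.435,.071,.078]])[0];print(p); x,y=p.astype(int)
c=blobs(mask(S,(0,0,0),(180,255,60),(x-25,y-25,x+25,y+25)),2)
for k in c: print(cv2.contourArea(k),cv2.minEnclosingCircle(k))
(q,r)=cv2.minEnclosingCircle(c[0]);print(tri(W,(231.3,120.7),S,q),onz(S,[q],.065))
save(S,'w2.png')
E
```

```text
clock: 3.95
tool_pos: [0.4335, 0.0997, 0.3233]
orientation: [179.8, -0.1, -94.7]
force: [1.0, -0.5, 0.2]
opening: 0.0394
gripper_force: 0.0
[250.42654778 167.53537645]
145.5 ((249.0, 166.0), 11.180439949035645)
0.0 ((247.0, 168.0), 9.999999747378752e-05)
(array([0.43587711, 0.07129565, 0.06896976]), np.float64(0.0006725877502323387)) [[0.43633472 0.07208375 0.065     ]]
```

```bash
R='python3 -m handwheel'
$R '[[-0.1,0.5,-0.1,0.4,0,0,0],[-0.1,0.5,-0.1,0.7,0,0,0],[-0.1,0.13,0,1,0,0,0],[-0.1,0,0,1,0,0,0],[-0.1,0,0,1,0,0,0]]'
$R '[[-1,0,0,0,0,0,0],[-1,0,0,0,0,0,0],[-1,0,0,0,0,0,0]]'
```

```text
clock: 4.62
tool_pos: [0.4364, 0.0709, 0.2219]
orientation: [-179.9, 0.1, -94.7]
force: [-0.2, 0.6, -0.1]
opening: 0.0397
gripper_force: 0.0
clock: 5.0
tool_pos: [0.4365, 0.0714, 0.2232]
orientation: [-179.9, 0.1, -94.7]
force: [-8.1, 2.2, 4.9]
opening: 0.0151
gripper_force: 5.7
```

```bash
R='python3 -m handwheel'
$R '[[-1,0.59,-0.06,0,0,0,0],[-1,0.57,-0.17,0,0,0,0],[-1,0.53,-0.27,0,0,0,0],[-1,0.47,-0.37,0,0,0,0],[-1,0.39,-0.45,0,0,0,0]]'
$R '[[-1,0.3,-0.51,0,0,0,0],[-1,0.2,-0.56,0,0,0,0],[-1,0.09,-0.59,0,0,0,0],[-1,-0.03,-0.59,0,0,0,0],[-1,-0.14,-0.58,0,0,0,0]]'
$R '[[-1,0,0,0,0,0,0],[-1,0,0,0,0,0,0]]'
```

```text
clock: 5.62
tool_pos: [0.4619, 0.0034, 0.2228]
orientation: [179.7, -0.1, -94.7]
force: [-10.3, -3.4, 13.4]
opening: 0.0138
gripper_force: 30.0
clock: 6.25
tool_pos: [0.5327, -0.0124, 0.2228]
orientation: [179.9, -0.1, -94.7]
force: [-3.8, -2.7, 3.5]
opening: 0.0135
gripper_force: 30.0
clock: 6.5
tool_pos: [0.5332, -0.0121, 0.2228]
orientation: [-180.0, -0.1, -94.7]
force: [-0.8, -7.2, 0.7]
opening: 0.0138
gripper_force: 30.0
```

```bash
R='python3 -m handwheel'
$R '[[-0.36,0,0,0,0,0,0],[-0.36,0,0,0,0,0,0],[-0.36,0,0,-1,0,0,0],[-0.36,0,0,-1,0,0,0],[-0.36,0,0,-1,0,0,0]]'
$R '[[-0.36,-0.97,0.99,0,0,0,-0.03],[-0.36,-0.97,0.99,0,0,0,0],[-0.36,-0.97,0.99,0,0,0,0],[-0.36,0,0,1,0,0,0],[-0.36,0,0,1,0,0,0]]'
$R '[[-0.36,0,0,0.9,0,0,0],[-0.36,0,0,0.67,0,0,0],[-0.36,0,0,0,0,0,0]]'
python3 - <<'E'
from m import *
T1=snap('top');S=snap('wrist');save(S,'w3.png');save(T1,'t3.png')
E
```

```text
clock: 7.12
tool_pos: [0.5335, -0.011, 0.2982]
orientation: [-180.0, 0.0, -94.7]
force: [1.1, -0.2, 0.5]
opening: 0.028
gripper_force: 0.0
clock: 7.75
tool_pos: [0.4652, 0.068, 0.2474]
orientation: [-179.9, 0.1, -94.4]
force: [0.4, -0.2, -0.4]
opening: 0.0283
gripper_force: 0.0
clock: 8.12
tool_pos: [0.4649, 0.0672, 0.2072]
orientation: [179.9, -0.1, -94.5]
force: [0.1, -1.0, -0.4]
opening: 0.0281
gripper_force: 0.0
```

View pics/w3.png

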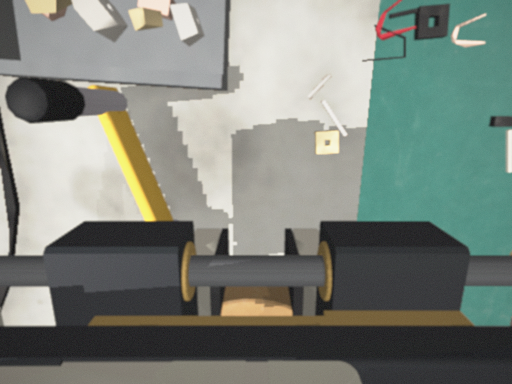

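The gate is open, with its grip at (40,100), and the roll is centred between the fingers at (257,300). Pushing now.

```bash
R='python3 -m handwheel'
$R '[[-0.36,-0.4,0,-0.06,0,0,0.05],[-0.36,-0.4,0,0,0,0,0],[-0.36,-0.4,0,0,0,0,0],[-0.36,-0.4,0,0,0,0,0],[-0.36,-0.4,0,0,0,0,0]]'
$R '[[-0.36,-0.4,0,0,0,0,0],[-0.36,-0.4,0,0,0,0,0],[-0.36,-0.4,0,0,0,0,0],[-0.36,-0.4,0,0,0,0,0],[-0.36,-0.4,0,0,0,0,0]]'
$R '[[-0.36,-0.4,0,0,0,0,0],[-0.36,0,0,0,0,0,0],[-0.36,0.5,0,0,0,0,0],[-0.36,0,0,-1,0,0,0],[-0.36,0,0,-1,0,0,0]]'
$R '[[0.6,0.8,0,-1,0,0,0],[0.6,0.8,0,-1,0,0,0],[0.6,0.8,0,-0.8,0,0,0],[0.6,0,0,0,0,0,0]]'
python3 - <<'E'
from m import *
T1=snap('top');S=snap('wrist');save(S,'w4.png');save(T1,'t4.png');pickle.dump((T1,S),open('S4.pkl','wb'))
E
```

```text
clock: 8.85
tool_pos: [0.4695, 0.1177, 0.2094]
orientation: [180.0, -0.0, -94.8]
force: [-0.2, -2.0, 1.0]
opening: 0.0283
gripper_force: 1.0
clock: 9.48
tool_pos: [0.4738, 0.1675, 0.2094]
orientation: [-180.0, 0.0, -94.8]
force: [-1.1, -1.8, 1.7]
opening: 0.0279
gripper_force: 0.9
clock: 10.1
tool_pos: [0.4732, 0.1631, 0.2597]
orientation: [179.9, -0.0, -94.9]
force: [-0.2, -0.1, -0.4]
opening: 0.028
gripper_force: 0.0
clock: 10.6
tool_pos: [0.4683, 0.1029, 0.3308]
orientation: [-179.9, 0.1, -94.9]
force: [0.5, 0.7, -0.1]
opening: 0.0625
gripper_force: 0.0
```

View pics/w4.png

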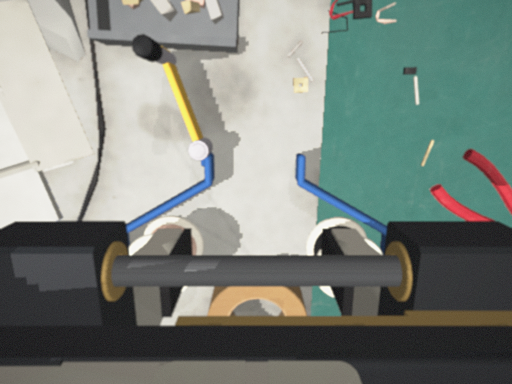

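The roll's front edge shows at about (258,285), the spools at (170,245) and (345,245), and the gate is open. Measuring in the top view and wrist view.

```bash
cat >> h.py <<'E'
O=np.array([.468,.0985]);XH=np.array([.0854,.9963]);YH=np.array([-.9963,.0854])
def toh(p): d=np.array(p)[...,:2]-O; return np.stack([d@XH,d@YH],-1)
E
python3 - <<'E'
from m import *
T1,S=pickle.load(open('S4.pkl','rb'))
c=blobs(mask(S,(8,60,80),(22,200,255),(190,270,330,312)),1)[0][:,0]
i=c[:,1].argmin();print(c[i],c[:,0].min(),c[:,0].max(),toh(onz(S,c[[i]],.04)).round(4))
for n,lo,hi,roi,z in(('roll',(8,60,80),(22,200,255),(175,165,230,220),.04),('cu',(0,0,190),(180,40,255),(203,150,233,180),.05),('bk',(0,0,190),(180,40,255),(200,203,230,235),.05)):
    b=blobs(mask(T1,lo,hi,roi),1)
    if b:
        b=b[0];q=onz(T1,cv2.convexHull(b)[:,0],z)[:,:2].astype(np.float32);e=cv2.minEnclosingCircle(q*1000);print(n,cv2.boundingRect(b),e,toh(np.array(e[0])/1000).round(4))
E
```

```text
[215 286] 208 306 [[ 0.0946 -0.0383]]
roll (178, 174, 1, 1) ((534.8931884765625, 285.30908203125), 9.999999747378752e-05) [ 0.1918 -0.0507]
bk (203, 209, 21, 21) ((393.90301513671875, 177.36233520507812), 31.083749771118164) [0.0722 0.0806]
```

```bash
python3 - <<'E'
from m import *
T1,S=pickle.load(open('S4.pkl','rb'))
m=mask(S,(8,60,80),(22,200,255),(190,284,330,314))
for r in(287,295,303,310):
    x=np.nonzero(m[r])[0]; 
    if len(x): 
        a,b=toh(onz(S,[(x[0],r),(x[-1],r)],.04));w=np.linalg.norm(a-b)/2;print(r,x[0],x[-1],a.round(4),b.round(4),(a+b)[0]/2+np.sqrt(max(0,.048**2-w*w)))
# spool: ellipse of visible white, copper
E
```

```text
287 215 298 [ 0.0957 -0.0383] [0.0956 0.0373] 0.12525606971933412
295 213 301 [ 0.1039 -0.0404] [0.1038 0.0403] 0.1298660972392714
303 210 303 [ 0.1122 -0.0434] [0.1121 0.0424] 0.1336376520498682
310 209 305 [ 0.1195 -0.0446] [0.1195 0.0445] 0.13731387877621168
```

```bash
R='python3 -m handwheel'
$R '[[1,-0.66,-0.84,0,0,0,0],[1,-0.66,-0.84,0,0,0,0],[1,-0.66,-0.84,0.3,0,0,0],[1,-0.65,-0.84,0.5,0,0,0],[1,0,0,1,0,0,0]]'
$R '[[1,0,0,1,0,0,0],[1,0,0,1,0,0,0],[1,0,0,0.7,0,0,0],[1,0,0,0.37,0,0,0],[1,0,0,0,0,0,0]]'
$R '[[-1,0,0,0,0,0,0],[-1,0,0,0,0,0,0],[-1,0,0,0,0,0,0],[-1,0,0,0,0,0,0]]'
```

```text
clock: 11.32
tool_pos: [0.5591, 0.1644, 0.2828]
orientation: [-180.0, -0.0, -94.8]
force: [-0.1, -0.8, -1.5]
opening: 0.0874
gripper_force: 0.0
clock: 11.95
tool_pos: [0.5574, 0.163, 0.2065]
orientation: [179.9, -0.1, -94.8]
force: [-1.0, -0.5, 0.2]
opening: 0.0877
gripper_force: 0.0
clock: 12.45
tool_pos: [0.5578, 0.163, 0.2082]
orientation: [-180.0, 0.0, -94.8]
force: [-0.4, -0.1, 3.0]
opening: 0.0603
gripper_force: 30.0
```

```bash
python3 - <<'E'
from m import *
T1,S=pickle.load(open('S4.pkl','rb'))
print(tri(W,(158,120),S,(199.5,150)))
h=[.5122,.0646]
for z in(.02,.03,.04,.05,.06):print(z,proj(W,[h+[z]])[0].round(1),proj(S,[h+[z]])[0].round(1))
E
```

```text
(array([0.51292074, 0.06612225, 0.03647304]), np.float64(0.00038014562799272545))
0.02 [163.  117.7] [203.1 145.9]
0.03 [160.4 118.1] [201.3 147.3]
0.04 [157.6 118.4] [199.3 148.8]
0.05 [154.7 118.8] [197.1 150.4]
0.06 [151.6 119.2] [194.8 152.1]
```

```bash
R='python3 -m handwheel'
$R '[[-1,0.16,0.42,0,0,0,0],[-1,0.16,0.42,0,0,0,0],[-1,0.16,0.42,0,0,0,0],[-1,0.16,0.42,0,0,0,0],[-1,0.16,0.42,0,0,0,0]]'
$R '[[-1,0.16,0.42,0,0,0,0],[-1,0.16,0.42,0,0,0,0],[-1,0.16,0.42,0,0,0,0],[-1,0.4,0,0,0,0,0],[-1,0.4,0,0,0,0,0]]'
$R '[[-1,0.4,0,0,0,0,0],[-1,0,0,0,0,0,0]]'
python3 - <<'E'
from h import *
o=get_obs();print(o['joint_pos'].round(1),toh(o['tool_pos']))
S=snap('wrist');save(S,'w5.png')
E
```

```text
clock: 13.08
tool_pos: [0.5034, 0.1475, 0.2082]
orientation: [-179.9, 0.1, -94.8]
force: [4.8, 1.8, 4.9]
opening: 0.0602
gripper_force: 30.0
clock: 13.7
tool_pos: [0.4693, 0.1187, 0.2082]
orientation: [-179.9, 0.1, -94.8]
force: [0.5, 1.6, 3.6]
opening: 0.0602
gripper_force: 30.0
clock: 13.95
tool_pos: [0.4684, 0.108, 0.2081]
orientation: [-180.0, 0.0, -94.8]
force: [2.0, 1.3, 8.2]
opening: 0.0602
gripper_force: 30.0
[ 36.5  15.6 -37.4  -0.  -37.  -41.3] [0.00948395 0.00041632]
```

View pics/w5.png

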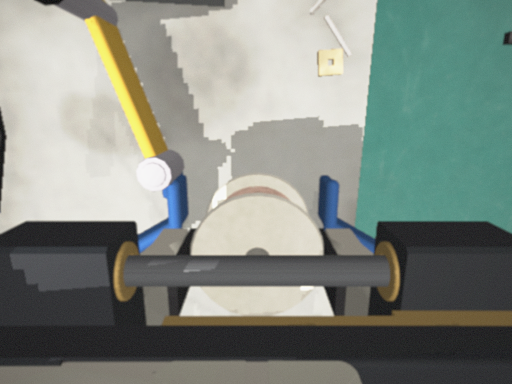

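The copper spool is held at (258,250), centred between the outlet walls at (177,200) and (330,200). The hinge cap at (158,172) would meet a finger, so I'll turn the grip first and then slide out.

```bash
R='python3 -m handwheel'
$R '[[-1,0,0,0,0,0,1],[-1,0,0,0,0,0,1],[-1,0,0,0,0,0,1],[-1,0,0,0,0,0,1],[-1,0,0,0,0,0,1]]'
$R '[[-1,0,0,0,0,0,1],[-1,0,0,0,0,0,1],[-1,0,0,0,0,0,1],[-1,0,0,0,0,0,1],[-1,0,0,0,0,0,1]]'
$R '[[-1,0,0,0,0,0,1],[-1,0,0,0,0,0,0]]'
```

```text
clock: 14.62
tool_pos: [0.4681, 0.1079, 0.2081]
orientation: [180.0, -0.0, -125.0]
force: [0.8, -0.7, 13.1]
opening: 0.0601
gripper_force: 30.0
clock: 15.25
tool_pos: [0.468, 0.1078, 0.2081]
orientation: [-180.0, -0.1, -155.0]
force: [0.2, -1.1, 12.6]
opening: 0.0601
gripper_force: 30.0
clock: 15.5
tool_pos: [0.468, 0.1078, 0.2081]
orientation: [-180.0, -0.0, -160.9]
force: [0.4, -0.4, 13.0]
opening: 0.0599
gripper_force: 30.0
```

```bash
R='python3 -m handwheel'
$R '[[-1,0.162,-0.366,-0.03,0,0,0],[-1,0.162,-0.366,0,0,0,0],[-1,0.162,-0.366,0,0,0,0],[-1,0.162,-0.366,0,0,0,0],[-1,0.162,-0.366,0,0,0,0]]'
$R '[[-1,0.162,-0.366,0,0,0,0],[-1,0.162,-0.366,0,0,0,0],[-1,0.162,-0.366,0,0,0,0],[-1,0.162,-0.366,0,0,0,0],[-1,0.162,-0.366,0,0,0,0]]'
$R '[[-1,0,0,0,0,0,0],[0.8,0,0,0,0,0,0],[0.8,0,0,0,0,0,0],[0.8,0,0,0,0,0,0],[0.8,0,0,0,0,0,0]]'
$R '[[0.8,0,0,-1,0,0,0],[0.8,0,0,-1,0,0,0],[0.8,0,0,-1,0,0,0],[0.8,0,0,-1,0,0,0],[0.8,0,0,-1,0,0,0]]'
python3 - <<'E'
from h import *
import pickle
print(toh(get_obs()['tool_pos']))
T1=snap('top');S=snap('wrist');pickle.dump((T1,S),open('S6.pkl','wb'));save(S,'w6.png');save(T1,'t6.png')
E
```

```text
clock: 16.12
tool_pos: [0.4643, 0.0574, 0.2082]
orientation: [-180.0, -0.1, -160.8]
force: [-0.1, 2.7, 1.6]
opening: 0.0604
gripper_force: 30.0
clock: 16.75
tool_pos: [0.4602, 0.0077, 0.2082]
orientation: [-180.0, -0.1, -160.8]
force: [0.4, 1.0, -2.0]
opening: 0.0604
gripper_force: 30.0
clock: 17.38
tool_pos: [0.4606, 0.0087, 0.2085]
orientation: [180.0, 0.0, -160.8]
force: [-0.2, -0.8, -0.2]
opening: 0.0784
gripper_force: 0.0
clock: 18.0
tool_pos: [0.4604, 0.0085, 0.3343]
orientation: [180.0, 0.0, -160.8]
force: [-0.1, 0.2, -0.2]
opening: 0.0788
gripper_force: 0.0
[-0.09029626 -0.00012111]
```

View pics/t6.png

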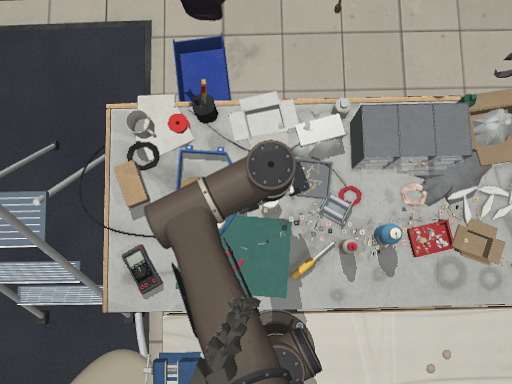

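```bash
R='python3 -m handwheel'
$R '[[0.8,0.62,-0.6,-0.3,0,0,-1],[0.8,0.62,-0.6,-0.3,0,0,-1],[0.8,0.62,-0.6,-0.3,0,0,-1],[0.8,0.62,-0.6,-0.3,0,0,-1],[0.8,0.62,-0.6,-0.3,0,0,-1]]'
$R '[[0.8,0.62,-0.6,-0.3,0,0,-1],[0.8,0,0,0,0,0,0],[0.8,0,0,0,0,0,0]]'
python3 - <<'E'
from h import *
import pickle
S=snap('wrist');pickle.dump(S,open('S7.pkl','wb'));save(S,'w7.png')
print(proj(S,[[.424,-.2,0],[.46,.0085,.05]]))
T=pickle.load(open('S0.pkl','rb'))['top']
c=cv2.resize(T['color'][185:235,305:370],(390,300),interpolation=cv2.INTER_CUBIC)
f=np.zeros((600,512,3),np.uint8);f[:384]=S['color'];f[384:,:281]=cv2.resize(c,(281,216))
cv2.imwrite('pics/c7.png',cv2.cvtColor(f,cv2.COLOR_RGB2BGR))
E
```

```text
clock: 18.73
tool_pos: [0.433, -0.0952, 0.3707]
orientation: [180.0, -0.0, -130.6]
force: [0.4, -0.0, -0.0]
opening: 0.079
gripper_force: 0.0
clock: 19.1
tool_pos: [0.4344, -0.116, 0.3778]
orientation: [180.0, -0.0, -124.9]
force: [-0.2, -0.1, 0.1]
opening: 0.0787
gripper_force: 0.0
[[218.25553252 100.03986774]
 [304.76492758 290.35646731]]
```

View pics/c7.png

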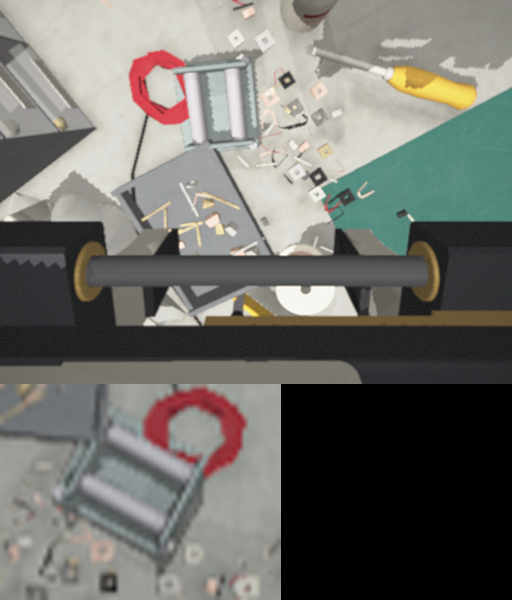

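The wrist view shows the cradle rods at (190,72)–(199,140) and (233,68)–(246,140). The copper spool stands at (304,290). In the top view the rods centre near (337,206).

```bash
cat > cr.py <<'E'
from m import *
def rods(s,roi,vmin):
    m=mask(s,(0,0,vmin),(180,60,255),roi); r=[]
    for c in blobs(m,2):
        q=cv2.minAreaRect(c); b=cv2.boxPoints(q); d=[np.linalg.norm(b[0]-b[1]),np.linalg.norm(b[1]-b[2])]
        e=((b[0]+b[1])/2,(b[2]+b[3])/2) if d[0]<d[1] else ((b[1]+b[2])/2,(b[3]+b[0])/2)
        r.append((cv2.contourArea(c),np.array(e)))
    return r
if __name__=='__main__':
    S=pickle.load(open('S7.pkl','rb'));A={}
    for n,s,roi,v in(('W',S,(180,60,255,150),190),('T',T,(320,188,356,225),165)):
        A[n]=rods(s,roi,v)
        for a,e in A[n]: 
            p=onz(s,e,.022);d=p[1]-p[0];print(n,a,e.round(1).tolist(),p[:,:2].round(4).tolist(),'len',np.linalg.norm(d).round(4),'ang',np.degrees(np.arctan2(d[1],d[0])).round(1),'mid',p.mean(0).round(4))
    for x in A['W']:
        for y in A['T']: print(tri(S,x[1].mean(0),T,y[1].mean(0)))
E
python3 cr.py
```

```text
W 1600.5 [[222.10000610351562, 69.5], [228.3000030517578, 138.1999969482422]] [[0.4025, -0.2186], [0.4359, -0.163]] len 0.0648 ang 59.0 mid [ 0.4192 -0.1908  0.022 ]
W 1006.0 [[191.5, 73.0], [191.5, 149.0]] [[0.4283, -0.2328], [0.4729, -0.1756]] len 0.0725 ang 52.1 mid [ 0.4506 -0.2042  0.022 ]
T 35.5 [[330.6000061035156, 195.0], [348.0, 205.0]] [[0.4621, -0.1789], [0.4304, -0.2309]] len 0.0609 ang -121.4 mid [ 0.4463 -0.2049  0.022 ]
T 32.0 [[324.1000061035156, 206.8000030517578], [341.79998779296875, 216.39999389648438]] [[0.4266, -0.158], [0.3961, -0.2106]] len 0.0608 ang -120.1 mid [ 0.4113 -0.1843  0.022 ]
(array([ 0.41483897, -0.17647893,  0.22965934]), np.float64(0.022430465354780677))
(array([ 0.42189079, -0.19707139, -0.0713475 ]), np.float64(0.006996173224789688))
(array([ 0.44378128, -0.20092238,  0.05475627]), np.float64(0.00244331556377159))
(array([ 0.39843936, -0.16314913,  0.29016022]), np.float64(0.03463248570358467))
```

```bash
python3 - <<'E'
from cr import *
S=pickle.load(open('S7.pkl','rb'));h=hsv(S)
for p in((194,106),(239,104),(215,104),(188,104),(250,104)):print(p,h[p[1],p[0]],S['color'][p[1],p[0]])
for r in(85,105,125):
    print(r,[int(v) for v in S['color'][r,180:256].astype(int).sum(1)//3])
print(onz(S,[(190,72),(199,140),(233,68),(246,140)],.022).round(4))
E
```

```text
(194, 106) [165   4 235] [235 231 233]
(239, 104) [165  10 210] [210 202 206]
(215, 104) [ 85  15 206] [194 206 204]
(188, 104) [170  17 221] [221 206 211]
(250, 104) [ 80  12 185] [176 185 182]
85 [150, 125, 119, 131, 162, 197, 217, 226, 229, 231, 233, 233, 233, 228, 223, 217, 204, 181, 162, 139, 125, 121, 124, 126, 128, 125, 128, 148, 170, 181, 191, 189, 191, 191, 190, 189, 190, 188, 190, 189, 187, 188, 187, 188, 189, 185, 194, 211, 224, 228, 233, 234, 235, 234, 231, 228, 220, 211, 192, 169, 145, 125, 121, 126, 128, 127, 127, 138, 160, 181, 189, 191, 177, 149, 128, 132]
105 [126, 122, 123, 115, 114, 120, 137, 173, 209, 223, 227, 232, 232, 232, 233, 230, 226, 218, 209, 191, 171, 148, 131, 121, 123, 126, 127, 133, 135, 142, 161, 187, 200, 201, 203, 202, 203, 201, 198, 201, 203, 199, 203, 200, 200, 200, 200, 194, 195, 214, 223, 230, 233, 232, 234, 233, 231, 224, 220, 206, 185, 165, 142, 125, 120, 125, 131, 136, 141, 156, 183, 199, 202, 196, 179, 152]
125 [201, 201, 209, 212, 210, 210, 210, 208, 203, 198, 206, 217, 226, 230, 232, 231, 232, 231, 226, 221, 213, 197, 180, 157, 138, 122, 119, 123, 129, 134, 140, 138, 151, 163, 187, 200, 206, 205, 204, 203, 204, 209, 204, 205, 203, 204, 206, 204, 202, 197, 198, 215, 225, 231, 233, 232, 232, 232, 229, 222, 213, 202, 184, 163, 138, 122, 123, 132, 136, 139, 139, 143, 162, 189, 204, 196]
[[ 0.4289 -0.2344  0.022 ]
 [ 0.4611 -0.1784  0.022 ]
 [ 0.3932 -0.2138  0.022 ]
 [ 0.4224 -0.1514  0.022 ]]
```

```bash
python3 - <<'E'
from cr import *
S=pickle.load(open('S7.pkl','rb'))
P=onz(S,[(192,85),(198,125),(234,85),(239.5,125)],.020)[:,:2]
for a,b in((0,1),(2,3)):
    d=P[b]-P[a];print(np.degrees(np.arctan2(d[1],d[0])))
u=np.array([np.cos(np.radians(59.5)),np.sin(np.radians(59.5))]);n=np.array([-u[1],u[0]])
c=np.array([.4288,-.1946])
print('across: top',c@n,'wrist',(P[:2].mean(0)@n+P[2:].mean(0)@n)/2,'spacing',P[:2].mean(0)@n-P[2:].mean(0)@n)
# height check by triangulating rod-mid points
print(tri(S,(195,105),T,(339.3,200)),tri(S,(237,105),T,(333,211.6)))
# plate edges along: profile along the mid axis between rods, both views
for nme,s in(('W',S),('T',T)):
  for off in(0,):
    L=np.arange(-.055,.056,.003); X=np.c_[c+off*n+L[:,None]*u,np.full(len(L),.022)]
    q=proj(s,X).round().astype(int); print(nme,[int(s['color'][y,x].astype(int).mean()) for x,y in q])
E
```

```text
61.151462804903716
62.27716718229635
across: top -0.46823354942947926 wrist -0.46748367471499985 spacing -0.040965605841485175
(array([ 0.4517726 , -0.21348191, -0.03379213]), np.float64(0.00011343781337345009)) (array([ 0.41018735, -0.18365428,  0.02888548]), np.float64(0.0010879425572513284))
W [213, 212, 166, 147, 144, 144, 196, 108, 191, 187, 191, 193, 189, 191, 192, 203, 203, 204, 198, 203, 203, 204, 204, 205, 205, 207, 185, 139, 138, 125, 142, 195, 196, 162, 103, 85, 79]
T [161, 156, 105, 109, 109, 94, 130, 89, 128, 124, 141, 141, 141, 123, 140, 144, 151, 150, 147, 132, 150, 148, 150, 148, 151, 150, 129, 129, 99, 98, 129, 134, 112, 137, 117, 81, 90]
```

```bash
cat > plan.py <<'E'
from h import *
def plan(G,yaw,tilt,b=0,T0=None):
    T0=pose() if T0 is None else T0
    R=(Ro.from_euler('z',yaw,degrees=True)*Ro.from_euler('x',180,degrees=True)*Ro.from_euler('y',tilt,degrees=True)).as_matrix()
    p=np.array(G)-R[:,2]*(.159+b); d=T0[:3,:3].T@(p-T0[:3,3])/.025
    rv=Ro.from_matrix(T0[:3,:3].T@R).as_rotvec(degrees=True)/6
    print('tcp',p.round(3),'units shift',d.round(2),'turn',rv.round(2))
    T=np.eye(4);T[:3,:3]=R;T[:3,3]=p;return T
E
python3 - <<'E'
from plan import *
G=[.4604,.0085,.03]
print(get_obs()['joint_pos'].round(1))
T=plan([.4604,.0085,.03],-150,-30,.06)
print((pose()[:3,:3]@[1,0,0]).round(2))
plan(G,-150,-30,0,T)
E
```

```text
[ 10.3   0.  -28.7  -0.  -61.4 -45.2]
tcp [ 0.366 -0.046  0.22 ] units shift [-0.71  3.85  6.33] turn [ 1.1  -4.92  4.09]
[-0.57 -0.82  0.  ]
tcp [ 0.392 -0.031  0.168] units shift [0.  0.  2.4] turn [0. 0. 0.]
```

```bash
R='python3 -m handwheel'
$R '[[0.8,0,0,0,0.22,-0.98,0.82],[0.8,0,0,0,0.22,-0.98,0.82],[0.8,0,0,0,0.22,-0.98,0.82],[0.8,0,0,0,0.22,-0.98,0.82],[0.8,0,0,0,0.22,-0.98,0.82]]'
python3 - <<'E'
from plan import *
print(get_obs()['joint_pos'].round(1))
plan([.4604,.0085,.03],-150,-30,.06)
E
```

```text
clock: 19.77
tool_pos: [0.4345, -0.1155, 0.3781]
orientation: [179.9, 30.1, -150.2]
force: [-0.7, -0.0, -0.5]
opening: 0.079
gripper_force: 0.0
[  2.3  -5.5 -29.  -20.6 -41.3 -50. ]
tcp [ 0.366 -0.046  0.22 ] units shift [4.05 3.77 4.98] turn [-0.    0.01 -0.03]
```

```bash
R='python3 -m handwheel'
$R '[[0.8,0.81,0.75,0.99,0,0,0],[0.8,0.81,0.75,0.99,0,0,0],[0.8,0.81,0.75,0.99,0,0,0],[0.8,0.81,0.75,0.99,0,0,0],[0.8,0.81,0.75,0.99,0,0,0]]'
$R '[[0.8,0,0,0,0,0,0]]'
python3 - <<'E'
from plan import *
print(get_obs()['joint_pos'].round(1))
plan([.4604,.0085,.03],-150,-30,.06)
E
```

```text
clock: 20.4
tool_pos: [0.3642, -0.0473, 0.2197]
orientation: [-180.0, 29.9, -150.0]
force: [0.6, 1.4, -0.1]
opening: 0.0791
gripper_force: 0.0
clock: 20.52
tool_pos: [0.3637, -0.0474, 0.2188]
orientation: [179.9, 29.6, -150.0]
force: [1.4, -0.7, -0.1]
opening: 0.079
gripper_force: 0.0
[ 15.3   0.3 -47.7 -29.5 -15.1 -48.5]
tcp [ 0.366 -0.046  0.22 ] units shift [-0.09  0.    0.02] turn [ 0.02 -0.06 -0.  ]
```

```bash
R='python3 -m handwheel'
$R '[[0.8,-0.06,0,0.6,0,0,0],[0.8,0,0,0.6,0,0,0],[0.8,0,0,0.6,0,0,0],[0.8,0,0,0.6,0,0,0],[0.8,0,0,0,0,0,0]]'
python3 - <<'E'
from plan import *
print(get_obs()['joint_pos'].round(1))
plan([.4604,.0085,.03],-150,-30,0)
E
```

```text
clock: 21.15
tool_pos: [0.3935, -0.0327, 0.1696]
orientation: [-180.0, 29.9, -150.0]
force: [0.1, -0.1, 1.8]
opening: 0.0787
gripper_force: 0.0
[ 10.2  10.2 -41.5 -45.  -13.8 -28.6]
tcp [ 0.392 -0.031  0.168] units shift [0.07 0.09 0.05] turn [-0.01 -0.02 -0.01]
```

```bash
R='python3 -m handwheel'
$R '[[-1,0,0,0,0,0,0],[-1,0,0,0,0,0,0],[-1,0,0,0,0,0,0],[-1,-0.1,0,-0.18,0,0,0],[-1,-0.4,0,-0.7,0,0,0]]'
$R '[[-1,-0.5,0,-0.86,0,0,0],[-1,-0.5,0,-0.86,0,0,0],[-1,-0.5,0,-0.86,0,0,0],[-1,-0.5,0,-0.86,0,0,0],[-1,0,0,0,0,0,0]]'
python3 - <<'E'
from plan import *
o=get_obs();print(o['joint_pos'].round(1))
T=pose();print('grasp now',(T@[0,0,.159,1])[:3].round(4))
P=plan([.4277,-.1946,.048],-119.5,60,0)
plan([.4277,-.1946,.188],-119.5,60,0)
E
```

```text
clock: 21.78
tool_pos: [0.3917, -0.0329, 0.1943]
orientation: [180.0, 29.8, -150.1]
force: [-1.4, 0.3, -1.3]
opening: 0.0602
gripper_force: 30.0
clock: 22.4
tool_pos: [0.3923, -0.0322, 0.2956]
orientation: [-179.9, 30.1, -149.9]
force: [-0.1, 0.0, -2.6]
opening: 0.0599
gripper_force: 30.0
[ 21.3  -7.3 -47.  -12.1 -20.9 -71.1]
grasp now [0.4614 0.0076 0.1581]
tcp [ 0.496 -0.075  0.128] units shift [ 1.02 -3.53  7.19] turn [ 1.44 14.62 -5.44]
tcp [ 0.496 -0.075  0.268] units shift [-1.79 -3.54  2.34] turn [ 1.44 14.62 -5.44]
```

```bash
R='python3 -m handwheel'
$R '[[-1,-0.6,-0.89,0.34,0,0,0],[-1,-0.6,-0.89,0.34,0,0,0],[-1,-0.6,-0.89,0.34,0,0,0],[-1,-0.6,-0.89,0.34,0,0,0]]' >/dev/null
$R '[[-1,0,0,0,0.1,0.97,-0.36],[-1,0,0,0,0.1,0.97,-0.36],[-1,0,0,0,0.1,0.97,-0.36],[-1,0,0,0,0.1,0.97,-0.36],[-1,0,0,0,0.1,0.97,-0.36]]'
$R '[[-1,0,0,0,0.1,0.97,-0.36],[-1,0,0,0,0.1,0.97,-0.36],[-1,0,0,0,0.1,0.97,-0.36],[-1,0,0,0,0.1,0.97,-0.36],[-1,0,0,0,0.1,0.97,-0.36]]'
$R '[[-1,0,0,0,0.1,0.97,-0.36],[-1,0,0,0,0.1,0.97,-0.36],[-1,0,0,0,0.1,0.97,-0.36],[-1,0,0,0,0.1,0.97,-0.36],[-1,0,0,0,0.1,0.97,-0.36]]'
python3 - <<'E'
from plan import *
o=get_obs();print(o['joint_pos'].round(1))
plan([.4307,-.1893,.108],-119.5,60,0)
plan([.4307,-.1893,.050],-119.5,60,0)
E
```

```text
clock: 23.52
tool_pos: [0.4962, -0.0749, 0.2932]
orientation: [-174.4, -0.1, -140.4]
force: [0.3, -0.3, -2.2]
opening: 0.0604
gripper_force: 30.0
clock: 24.15
tool_pos: [0.4965, -0.0748, 0.2933]
orientation: [-173.4, -30.1, -132.5]
force: [-0.3, 0.1, -2.6]
opening: 0.0603
gripper_force: 30.0
clock: 24.78
tool_pos: [0.4966, -0.0749, 0.2932]
orientation: [-179.7, -59.9, -119.9]
force: [0.6, -0.7, -3.3]
opening: 0.0599
gripper_force: 30.0
[ 23.6  24.3 -36.1  31.4 -84.6 -72.9]
tcp [ 0.499 -0.069  0.188] units shift [-3.77  0.05  1.92] turn [ 0.    0.01 -0.03]
tcp [ 0.499 -0.069  0.13 ] units shift [-5.78  0.06  3.08] turn [ 0.    0.01 -0.03]
```

Descend to above the cradle and check the alignment by camera.

```bash
R='python3 -m handwheel'
$R '[[-1,-0.94,0,0.48,0,0,0],[-1,-0.94,0,0.48,0,0,0],[-1,-0.94,0,0.48,0,0,0],[-1,-0.94,0,0.48,0,0,0],[-1,0,0,0,0,0,0]]'
python3 - <<'E'
from plan import *
plan([.4307,-.1893,.050],-119.5,60,0)
S=snap('wrist');s=snap('scene');f=np.vstack([S['color'][:,:],cv2.resize(s['color'][150:260,200:460],(512,216))])
cv2.imwrite('pics/c8.png',cv2.cvtColor(f,cv2.COLOR_RGB2BGR))
print(proj(S,[[.4277,-.1946,.03]]), proj(s,[[.4277,-.1946,.03]]))
E
```

```text
clock: 25.4
tool_pos: [0.4995, -0.0704, 0.187]
orientation: [-179.8, -59.9, -119.9]
force: [-0.9, -0.8, -1.5]
opening: 0.0601
gripper_force: 30.0
tcp [ 0.499 -0.069  0.13 ] units shift [-2.    0.06  1.14] turn [ 0.01  0.01 -0.03]
[[258.61874018 322.14863031]] [[316.34383307 198.21872871]]
```

View pics/c8.png

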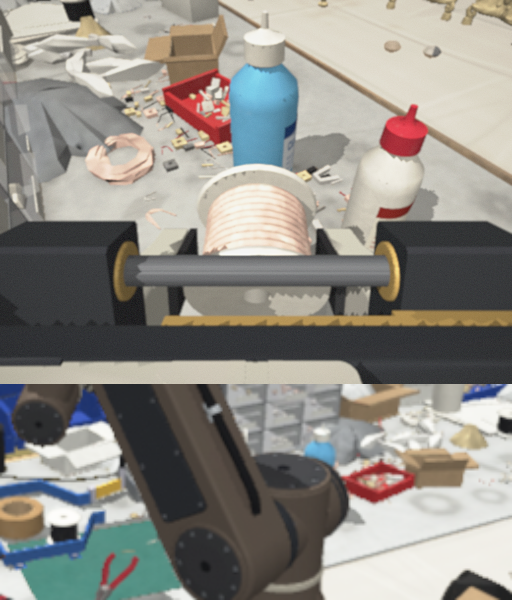

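The wrist view shows the copper spool held on its side, flange at (255,190), between the pads, with both bottles well clear. The scene view shows the roll and the black spool still in the hopper. Lowering.

```bash
R='python3 -m handwheel'
$R '[[-1,-0.5,0.02,0.28,0,0,0],[-1,-0.5,0.02,0.28,0,0,0],[-1,-0.5,0.02,0.28,0,0,0],[-1,-0.3,0,0.18,0,0,0],[-1,-0.15,0,0.09,0,0,0]]'
$R '[[-1,-0.05,0,0.03,0,0,0],[-1,0,0,0,0,0,0]]'
```

```text
clock: 26.12
tool_pos: [0.4993, -0.0692, 0.1324]
orientation: [-179.4, -59.8, -120.2]
force: [-0.4, -0.5, -2.4]
opening: 0.0602
gripper_force: 30.0
clock: 26.38
tool_pos: [0.4995, -0.0691, 0.1318]
orientation: [-179.3, -59.8, -120.2]
force: [0.2, -0.8, -1.7]
opening: 0.0601
gripper_force: 30.0
```

```bash
R='python3 -m handwheel'
$R '[[-1,-0.06,0,0.035,0,0,0],[-1,0,0,0,0,0,0]]'
$R '[[-1,-0.04,0,0.02,0,0,0],[-1,0,0,0,0,0,0]]'
```

```text
clock: 26.62
tool_pos: [0.4994, -0.0691, 0.13]
orientation: [-179.3, -59.8, -120.3]
force: [-0.4, -0.2, -1.8]
opening: 0.0599
gripper_force: 30.0
clock: 26.88
tool_pos: [0.4994, -0.0691, 0.1288]
orientation: [-179.3, -59.8, -120.2]
force: [0.3, 0.2, -2.5]
opening: 0.0601
gripper_force: 30.0
```

```bash
R='python3 -m handwheel'
$R '[[-1,-0.04,0,0.02,0,0,0],[-1,0,0,0,0,0,0]]'
$R '[[-1,-0.04,0,0.02,0,0,0],[-1,0,0,0,0,0,0]]'
```

```text
clock: 27.12
tool_pos: [0.4994, -0.069, 0.1276]
orientation: [-179.3, -59.8, -120.2]
force: [-0.9, -0.8, -2.2]
opening: 0.06
gripper_force: 30.0
clock: 27.38
tool_pos: [0.4995, -0.069, 0.1265]
orientation: [-179.3, -59.8, -120.2]
force: [-0.6, 0.2, -2.2]
opening: 0.0603
gripper_force: 30.0
```

```bash
R='python3 -m handwheel'
$R '[[-1,-0.04,0,0.02,0,0,0],[-1,0,0,0,0,0,0]]'
$R '[[-1,-0.04,0,0.02,0,0,0],[-1,0,0,0,0,0,0]]'
python3 - <<'E'
from plan import *
T=pose();print((T@[0,0,.159,1])[:3].round(4))
S=snap('wrist');save(S,'w9.png')
E
```

```text
clock: 27.62
tool_pos: [0.4995, -0.0689, 0.1254]
orientation: [-179.3, -59.8, -120.2]
force: [-0.3, -0.2, -2.7]
opening: 0.0601
gripper_force: 30.0
clock: 27.88
tool_pos: [0.4996, -0.0689, 0.1247]
orientation: [-179.3, -59.9, -120.2]
force: [0.0, -0.2, 3.3]
opening: 0.0604
gripper_force: 29.9
[ 0.432  -0.1887  0.0449]
```

```bash
R='python3 -m handwheel'
$R '[[0,0,0,0,0,0,0],[0.7,0,0,0,0,0,0],[0.7,0,0,0,0,0,0],[0.7,0,0,0,0,0,0],[0.7,0,0,-0.2,0,0,0]]'
$R '[[0.7,0,0,-0.6,0,0,0],[0.7,-0.2,0,-0.9,0,0,0],[0.7,0.5,0,-0.9,0,0,0],[0.7,0.5,0,-0.9,0,0,0],[0.7,0.5,0,-0.9,0,0,0]]'
$R '[[0.7,0.5,0,-0.9,0,0,0],[0.7,0.5,0,-0.9,0,0,0],[0.7,0.5,0,-0.3,0,0,0],[0.7,0,0,0,0,0,0],[0.7,0,0,0,0,0,0]]'
python3 - <<'E'
from plan import *
import pickle
S=snap('wrist');T=snap('top');pickle.dump((S,T),open('S10.pkl','wb'))
c=[cv2.resize(T['color'][140:250,165:365],(600,330),interpolation=cv2.INTER_CUBIC)]
p=proj(S,[[.4277,-.1946,.048]])[0];print(p)
w=cv2.copyMakeBorder(S['color'],0,0,0,0,0)[:262]
f=np.vstack([c[0],cv2.copyMakeBorder(w,0,0,0,88,cv2.BORDER_CONSTANT)])
cv2.imwrite('pics/c10.png',cv2.cvtColor(f,cv2.COLOR_RGB2BGR))
E
```

```text
clock: 28.55
tool_pos: [0.5016, -0.0652, 0.1268]
orientation: [-179.4, -59.8, -120.2]
force: [0.3, -1.1, 0.4]
opening: 0.0748
gripper_force: 0.0
clock: 29.18
tool_pos: [0.5387, 0.0012, 0.209]
orientation: [-179.3, -59.8, -120.2]
force: [0.1, 0.1, -0.4]
opening: 0.0745
gripper_force: 0.0
clock: 29.8
tool_pos: [0.5504, 0.0227, 0.2661]
orientation: [-179.4, -59.8, -120.2]
force: [0.9, -0.4, -0.7]
opening: 0.0745
gripper_force: 0.0
[256.81393515 243.83961636]
```

View pics/c10.png

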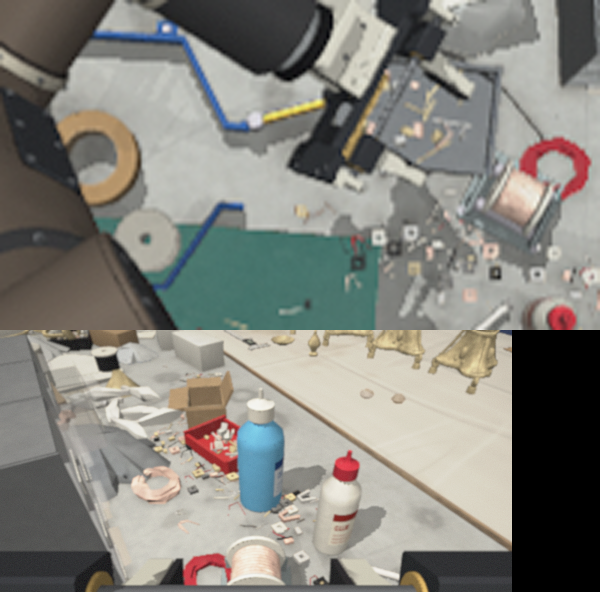

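The copper spool lies in the cradle at crop (512,202). The roll at (97,157) and black spool at (147,240) are in the hopper, and the gate is open. One last numeric check.

```bash
python3 - <<'E'
from m import *
S,T1=pickle.load(open('S10.pkl','rb'))
m=mask(T1,(8,60,80),(22,200,255),(183,170,216,215));c=blobs(m,1)[0]
x,y,w,h=cv2.boundingRect(c);print((x,y,w,h))
yc=y+h/2;print('roll front edge h',toh(onz(T1,[(x+w-.5,yc)],.04)),'diam',np.ptp(toh(onz(T1,[(x+w/2,y),(x+w/2,y+h)],.04))[:,1]))
m=mask(T1,(0,25,120),(20,140,255),(325,194,350,220));c=blobs(m,1)[0];r=cv2.minAreaRect(c);print(cv2.contourArea(c),r)
p=onz(T1,[r[0]],.075)[0,:2]-[.4277,-.1946];a=np.radians(60);u=np.array([np.cos(a),np.sin(a)]);print('along',p@u,'across',p@[u[1],-u[0]])
print(get_obs()['force'])
E
```

```text
(184, 177, 28, 32)
roll front edge h [[0.08506163 0.00100081]] diam 0.09741645713940679
155.5 ((338.88677978515625, 205.60379028320312), (15.152058601379395, 16.900373458862305), 29.05460548400879)
along -0.0020260362610136666 across -0.002528547289916249
[-0.69335814  0.60854871 -0.98739658]
```

```bash
python3 -c "
from plant import *
print(close_job())"
```

```text
the job is handed in; nothing more can be done
None
```

I handed the job in at about 30 s with every step done, though the hand-in call returned no verdict: my last measurements put the copper spool on the cradle rods within about 3 mm of centre, the roll about 133 mm inside the hopper, the black spool still in the hopper and the gate open at about 1.9 rad.

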